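# Load the free pocket of the press tray

## Task

The press's black infeed tray has two pockets, and its hinged metal cover lies over one of them. Leave the cover as it lies and stand the tall flanged blank, flange down, on the floor of the uncovered pocket. Then let go of it.

Things in the scene. Friction and masses are not known exactly. Their poses are not given: they have to be found in the camera images.
- blank_centre (a point): Tall flanged blank, loose, bare aluminium, 62 mm high, about 0.14 kg: round flange 44 mm across and 12 mm thick below, solid round neck 28 mm across above it. Starts upright, flange down. Not wanted, near it: a short flanged part (28 mm high), a straight pin (28 mm across, 62 mm high, no flange), a round pot. This point: on its axis, 31 mm above its underside; z up along the axis.
- pocket_left (a point): Centre of the floor of the left (+y) pocket of the fixed black tray (80 x 190 mm). Two square pockets, 66 mm inside, centres 101 mm apart along the tray's y. The grey floor is 6 mm above the bench; walls 5 mm thick rise 14 mm above the floor. Axes are the tray's: z up, y from right pocket to left, x away from the robot; the tray is turned by up to 0.45 rad.
- pocket_right (a point): Centre of the floor of the right (-y) pocket of the tray; same size and axes as the left one.
- cover (a joint): Hinge angle (rad) of the aluminium cover plate, 74 x 80 x 4 mm. Hinge along the tray's x, midway between the pockets. It flops freely and lies flat: near +1.57 it covers the left pocket (right one free), near -1.57 the right pocket (left one free); 0 is upright. Lying flat, its top is 26 mm above the bench; nothing on the tray is higher than 27 mm.
Not all that is in view belongs to the job. Leave any green or turquoise look-alike of the part that bears blank_centre alone.

How it is judged:
By the outcome, as a careful person would: the job done as asked, in the order asked, and still so for the second after the job is handed in, with the robot touching nothing.
It also fails if it takes over 35 s, if anything falls off the work surface, if the arm or the gripper's body presses on something with over 40 N, if the wrist force passes 120 N, or if a joint passes its speed limit or range.

## Robot

A 6-joint arm with a two-finger parallel gripper is mounted at the origin on the work surface. World frame = base frame: x ahead of the robot, y to its left, z up, the work surface at z = 0. Lengths are in mm, angles in rad, forces in N, time in s.
With the tool pointing down it reaches from about 350 to 875 mm from the base axis. Payload 4.2 kg.
Tool frame: the origin (TCP) lies between the finger pads; the fingertips stand 17 mm ahead of it and the grasp point (between the pads) lies 2 mm behind it; z points along the fingers, y is the direction in which the jaws open and shut (so a half turn about z gives the same grasp; the last joint's range is limited). The gripper opens to 85 mm and grips with 20 to 120 N. Pads are 22 mm wide; open, the fingers measure 114 mm over their backs; the gripper's body (76 mm by 85 mm) begins 54 mm behind the grasp point. The pads swing forward as they close: fully open they stand 13 mm farther back than shut.
Start: joints at [-0.911, 0.385, 0.008, 0, -1.194, -0.259], TCP at [243.86, -575.44, 248.312] pointing down, gripper open.
Joint ranges: [-3.14, 3.14], [-1.21, 2.06], [-1.07, 1.41], [-3.16, 2.05], [-2.99, -0.16], [-3.1, 3.1]. Speed limits (rad/s): [2.79, 2.79, 3.14, 3.14, 3.14, 3.14].

## Interface

Orientations are given as a 3x3 rotation matrix whose columns are the frame's x, y, z axes.
In Python, from workcell import robot, effector, solver, viewer, finish_job gives the robot as it stands. Calls block until the motion is done:
- robot.move_to(position, orientation): joint-space move of the TCP to a pose.
- robot.move_l(position, attitude=None, vel=150, max_force=None): straight line of the TCP; attitude=None keeps the orientation; vel is the mean speed in mm/s. With max_force (N) it stops when the force on the tool has changed by that much, and returns True; else False.
- robot.move_j(angles): joint-space move.
- effector.gripper_to(opening, newtons=None): opening from 0.0 (shut) to 1.0 (fully open); newtons is the grip in N (None keeps the last); returns when the fingers have stopped.
- robot.sleep(seconds).
- solver.inverse_kinematics(position, orientation): joint angles nearest the present ones, or None.
- robot.sense(): the state.
- viewer.get_image(name): name is "scene" or "top"; returns a dict with "pixels" (480x640x3 uint8, blue, green, red), "range_z" (480x640 float32, mm along the optical axis (not along the pixel's ray), 0 where there is no reading), "camera_matrix" (3x3 intrinsics, pixels), "k1" (the pictures are not rectified: a ray, as slopes to the right and down, at radius r is drawn at 1 + k1 r^2 times it, then the intrinsics apply), "cam_to_world" (4x4, takes a point from camera to world coordinates). Camera axes: x right, y down, z forward; pixel columns grow to the right and rows downward; lengths in mm; the calibration is good to about 2 mm. A picture is of the moment at which its call begins.
A pose or a line that the arm cannot do raises robot.Unreachable and nothing moves.
- finish_job(): hands the job in, once; it reports no verdict.
The state is a dict: "clock": time; "joints": joint angles; "qvel": joint speeds; "effort": joint torques, N m; "tool_pos": TCP position; "tool_rot": TCP orientation; "ft_force": force on the tool from outside, world axes, zero at the start; "torque": the same for the moment, N m; "opening": opening from 0.0 (shut) to 1.0 (fully open).
Only numpy, scipy, OpenCV 4.12 (cv2) and the standard library are available. Lean on these libraries where they do the work, as an engineer would, in place of code of your own. Each camera call takes 0.05 s, during which the arm holds its last target.

## Working session

There is one attempt and no reset: what is moved stays moved. The work goes in short steps, each a Python script; the robot and the scene stay as the last script left them, time stands still between calls to the robot, and variables do not carry over. Pictures are saved under pics/ and viewed, and the job is handed in when it is done.

```bash
ls; mkdir -p pics; python3 - <<'E'
from workcell import robot, viewer
import cv2, numpy as np
for n in("scene","top"):
    d=viewer.get_image(n); cv2.imwrite(f"pics/{n}0.png",d["pixels"]); np.savez(f"{n}0.npz",**d)
    print(n,d["camera_matrix"],d["k1"],np.round(d["cam_to_world"],3))
print(robot.sense()["clock"])
E
```

```text
pics
scene [[506.56524992   0.         316.38574412]
 [  0.         506.56524992 234.42948931]
 [  0.           0.           1.        ]] 0.022837422979874004 [[ 8.78000e-01  3.63000e-01 -3.11000e-01  7.65822e+02]
 [ 4.78000e-01 -6.46000e-01  5.95000e-01 -4.65666e+02]
 [ 1.50000e-02 -6.71000e-01 -7.41000e-01  6.33742e+02]
 [ 0.00000e+00  0.00000e+00  0.00000e+00  1.00000e+00]]
top [[490.02006044   0.         323.13235129]
 [  0.         490.02006044 241.28385703]
 [  0.           0.           1.        ]] -0.03319103006867245 [[-3.00000e-02 -9.80000e-01  1.97000e-01  3.83743e+02]
 [-1.00000e+00  3.10000e-02  1.00000e-03  2.36930e+01]
 [-7.00000e-03 -1.97000e-01 -9.80000e-01  7.05426e+02]
 [ 0.00000e+00  0.00000e+00  0.00000e+00  1.00000e+00]]
0.1
```

View pics/scene0.png

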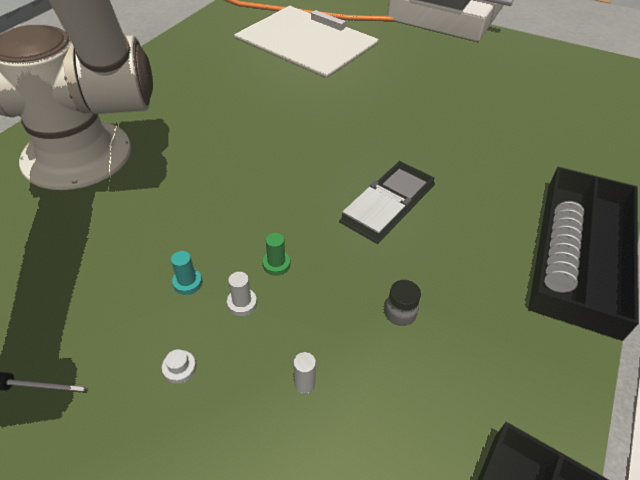

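View pics/top0.png

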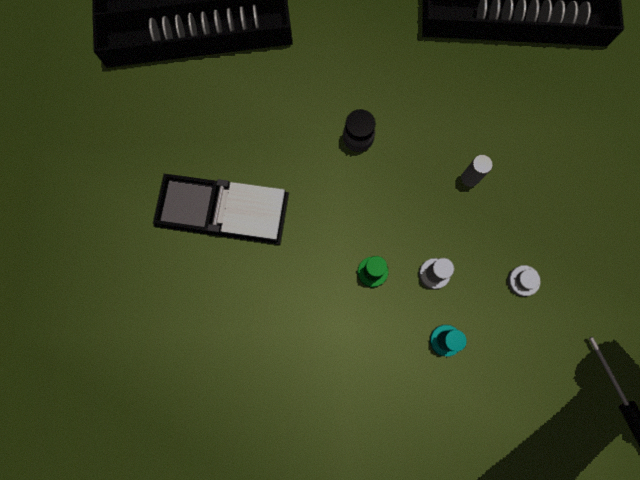

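Tall flanged bare-metal blank: scene (240,293), top (437,272). The others are the short flanged part at scene (178,365), the pin at (304,372), the pot at (403,302), and the green (276,254) and teal (184,273) look-alikes. In the top view the cover lies over the right pocket (252,210), and the left one (188,203) shows its grey floor. Next I measure and take a crop to confirm.

```bash
cat > h.py <<'E'
import cv2, numpy as np
def ray(d,uv):
    K=d["camera_matrix"];k1=float(d["k1"]);T=d["cam_to_world"]
    p=cv2.undistortPoints(np.array(uv,float).reshape(-1,1,2),K,np.array([k1,0,0,0.])).reshape(-1,2)
    r=np.c_[p,np.ones(len(p))]@T[:3,:3].T
    return T[:3,3],r
def onplane(d,uv,z):
    o,r=ray(d,uv); return o+r*((z-o[2])/r[:,2])[:,None]
def pts(d):
    h,w=d["range_z"].shape
    uv=np.stack(np.meshgrid(np.arange(w),np.arange(h)),-1).reshape(-1,2)
    o,r=ray(d,uv); return (o+r*d["range_z"].reshape(-1,1)).reshape(h,w,3)
E
python3 - <<'E'
import cv2,numpy as np
from h import *
S=dict(np.load("scene0.npz"));T=dict(np.load("top0.npz"))
cr=[]
for n,d,(u,v) in(("s",S,(240,293)),("t",T,(437,272))):
    P=pts(d);im=d["pixels"]
    hsv=cv2.cvtColor(im,cv2.COLOR_BGR2HSV)
    m=((hsv[...,1]<60)&(hsv[...,2]>60)).astype(np.uint8)
    w=np.zeros_like(m);w[v-30:v+30,u-28:u+28]=1;m&=w
    q=P[m>0];q=q[d["range_z"][m>0]>0]
    print(n,m.sum(),"z pct",np.percentile(q[:,2],[2,10,50,90,98]).round(1))
    z=q[:,2]
    for a,b in((8,16),(55,70)):
        s=q[(z>a)&(z<b)];
        if len(s)>5:print("  z",a,b,len(s),"med",np.median(s,0).round(1),"range",s.min(0).round(1),s.max(0).round(1),"minCircle",cv2.minEnclosingCircle(s[:,:2].astype(np.float32)))
    cr.append(cv2.resize(im[v-40:v+40,u-40:u+40],None,fx=5,fy=5,interpolation=cv2.INTER_CUBIC))
cv2.imwrite("pics/crop1.png",np.hstack(cr))
# tray
for n,d,(u,v) in(("s",S,(405,182)),("t",T,(188,203))):
    P=pts(d)
    im=d["pixels"];
    g=cv2.cvtColor(im,cv2.COLOR_BGR2GRAY).astype(int);sat=im.max(2).astype(int)-im.min(2)
    m=((abs(g-g[v,u])<12)&(sat<20)).astype(np.uint8)
    _,lab,st,c=cv2.connectedComponentsWithStats(m,connectivity=4);k=lab[v,u]
    cs=cv2.findContours((lab==k).astype(np.uint8),cv2.RETR_EXTERNAL,cv2.CHAIN_APPROX_NONE)[0][0].reshape(-1,2)
    q=onplane(d,cs,6.)
    print(n,"floor",st[k],np.median(P[lab==k],0).round(1),[np.round(a,3) for a in cv2.minAreaRect(q[:,:2].astype(np.float32))])
# depth-based tray in top
for n,d in(("s",S),("t",T)):
    P=pts(d);im=d["pixels"]
    sat=im.max(2).astype(int)-im.min(2)
    m=(sat<22)&(P[...,0]>350)&(P[...,0]<650)&(P[...,1]>50)&(P[...,1]<330)&(P[...,2]<35)&(P[...,2]>-5)
    m=cv2.morphologyEx(m.astype(np.uint8),cv2.MORPH_OPEN,np.ones((5,5)))
    _,lab,st,c=cv2.connectedComponentsWithStats(m)
    k=1+np.argmax(st[1:,4]);print(n,st[k],c[k])
    q=P[lab==k];s=q[(q[:,2]>14)]
    print(n,"rim+cover rect",cv2.minAreaRect(s[:,:2].astype(np.float32)),np.percentile(s[:,2],[5,50,95]))
    cs=cv2.findContours((lab==k).astype(np.uint8),cv2.RETR_EXTERNAL,cv2.CHAIN_APPROX_NONE)[0][0].reshape(-1,2)
    print("  contour@20",cv2.minAreaRect(onplane(d,cs,20.)[:,:2].astype(np.float32)),"@0",cv2.minAreaRect(onplane(d,cs,0.)[:,:2].astype(np.float32)))
E
```

```text
s 1031 z pct [ 1.1  6.9 28.2 62.3 63.5]
  z 8 16 308 med [ 479.7 -144.9   12. ] range [ 449.1 -157.2    8. ] [ 493.1 -113.    16. ] minCircle ((471.2338562011719, -135.38230895996094), 22.442537307739258)
  z 55 70 300 med [ 472.5 -136.9   61.9] range [ 457.7 -149.5   55.1] [ 485.6 -121.6   64.9] minCircle ((471.0107727050781, -135.00942993164062), 14.630083084106445)
t 668 z pct [ 0.5 10.9 59.7 63.2 64.3]
  z 8 16 279 med [ 463.9 -125.4   12.4] range [ 450.3 -154.     8.6] [ 492.6 -112.1   15.7] minCircle ((471.8045654296875, -133.37026977539062), 21.90666389465332)
  z 55 70 340 med [ 471.8 -133.2   62.2] range [ 458.5 -146.8   57.7] [ 485.4 -119.8   65.5] minCircle ((471.8228454589844, -133.23912048339844), 13.945117950439453)
s floor [384 169  42  29 634] [583.3 229.4   6.1] [array([582.206, 229.926]), array([54.518, 57.881]), np.float64(79.409)]
t floor [ 162  181   50   45 1713] [587.5 225.4   6.6] [array([588.32 , 225.955]), array([65.092, 61.219]), np.float64(79.934)]
s [ 341  162   93   81 3859] [386.14485618 201.62425499]
s rim+cover rect ((576.3157348632812, 172.73516845703125), (184.375, 77.34339141845703), 80.34967803955078) [16.5263054  25.26945816 27.48793037]
  contour@20 ((576.4158935546875, 162.96664428710938), (200.28590393066406, 89.91527557373047), 80.10581970214844) @0 ((570.2437133789062, 183.451904296875), (206.81260681152344, 92.84529876708984), 80.10584259033203)
t [ 154  174  134   71 7016] [221.28149943 208.52023945]
t rim+cover rect ((577.9835815429688, 174.01416015625), (183.1924285888672, 77.40159606933594), 80.06681060791016) [17.96183108 25.67879382 27.93177482]
  contour@20 ((575.9146118164062, 171.6133270263672), (188.18289184570312, 84.7223129272461), 80.1180648803711) @0 ((581.5219116210938, 175.92947387695312), (193.67384338378906, 87.19441986083984), 80.11808013916016)
```

View pics/crop1.png

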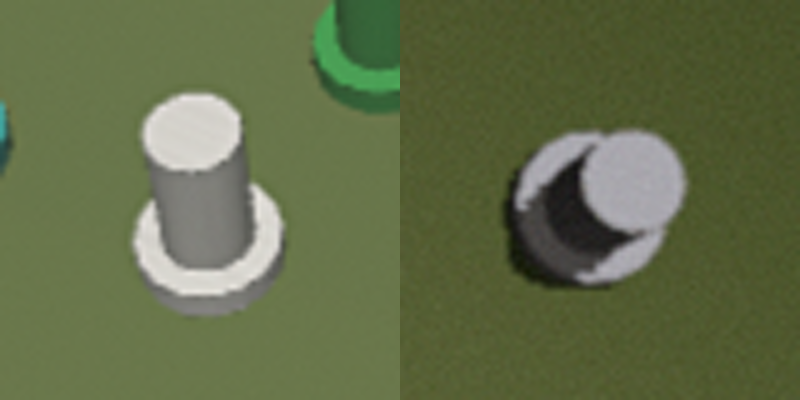

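The crop confirms it: bare metal, flanged and tall. Its top measures z≈62, flange radius ≈22 and neck radius ≈14, with the axis at (471.5,-134.2). The tray fits 190x80 with its centre at about (577,173.5) and yaw about -0.173. That puts the left pocket at (586,223.5), and the floor depth reads z≈6. Grasping now.

```bash
cat >> h.py <<'E'
def down(a): # jaw (y) axis at angle a
    y=np.array([np.cos(a),np.sin(a),0]);z=np.array([0,0,-1.]);return np.c_[np.cross(y,z),y,z]
E
python3 - <<'E'
from workcell import robot,effector,viewer,solver
from h import *
print(np.round(robot.sense()["tool_rot"],2))
b=np.array([471.5,-134.2])
cands=[]
q0=np.array(robot.sense()["joints"])
for a in(np.pi/4,np.pi/4-np.pi):
    q=solver.inverse_kinematics([*b,130],down(a))
    if q is not None:cands.append((np.abs(np.array(q)-q0).max(),a)); print(a,np.round(q,2))
a=min(cands)[1];R=down(a);print("a",a)
effector.gripper_to(0.68,20)
robot.move_to([*b,140],R)
print(robot.move_l([*b,46],vel=80,max_force=8))
effector.gripper_to(0.0,50)
s=robot.sense();print(s["clock"],s["opening"],np.round(s["tool_pos"],1),np.round(s["ft_force"],1))
robot.move_l([*b,130],vel=100)
s=robot.sense();print(s["clock"],s["opening"],np.round(s["ft_force"],2))
for n in("scene","top"):
    d=viewer.get_image(n);cv2.imwrite(f"pics/{n}1.png",d["pixels"]); np.savez(f"{n}1.npz",**d)
E
```

```text
[[-0.92 -0.39 -0.  ]
 [-0.39  0.92  0.  ]
 [ 0.    0.   -1.  ]]
0.7853981633974483 [ 0.05  0.29 -0.48  0.   -0.81 -2.41]
-2.356194490192345 [ 0.05  0.29 -0.48  0.   -0.81  0.73]
a -2.356194490192345
False
4.0417 0.3010016323787586 [ 471.9 -134.2   46.5] [-0.3  0.4  2.8]
5.0333 0.30835069361391765 [-0.55  0.35 -1.13]
```

View pics/scene1.png

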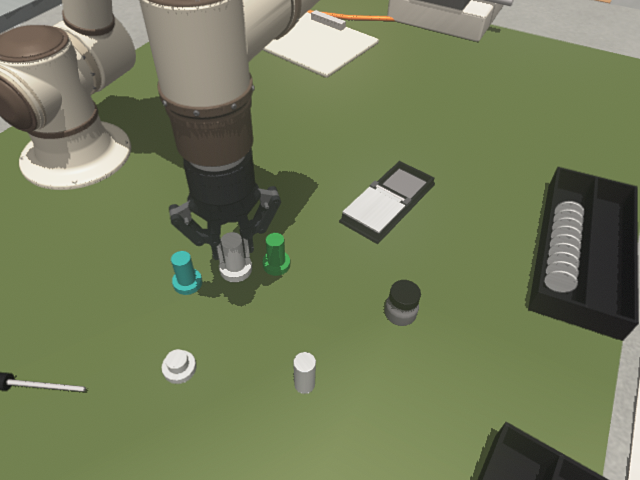

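The blank is held between the pads (scene 234,255), opening ≈26 mm for the 28 mm neck, and it looks upright. I check its tilt and offset in the hand, then move over the pocket.

```bash
python3 - <<'E'
from workcell import robot,effector,viewer,solver
from h import *
d=dict(np.load("scene1.npz"));P=pts(d)
w=(abs(P[...,0]-471.5)<30)&(abs(P[...,1]+134.2)<30)&(P[...,2]>75)&(P[...,2]<104)
q=P[w];print(len(q),np.percentile(q[:,2],[1,10,50,90]).round(1))
s=q[abs(q[:,2]-96)<4];print("flange top",len(s),cv2.minEnclosingCircle(s[:,:2].astype(np.float32)),np.median(s[:,2]))
A=np.c_[s[:,:2]-s[:,:2].mean(0),np.ones(len(s))];print("plane",np.linalg.lstsq(A,s[:,2],rcond=None)[0].round(3))
cv2.imwrite("pics/crop2.png",cv2.resize(d["pixels"][200:310,170:310],None,fx=5,fy=5,interpolation=cv2.INTER_CUBIC))
t=np.array([586.,223.5])
q0=np.array(robot.sense()["joints"]);c=[]
yaw=-0.173
for a in(yaw,yaw+np.pi,yaw-np.pi):
    qq=solver.inverse_kinematics([*t,150],down(a))
    if qq is not None:c.append((np.abs(np.array(qq)-q0).max(),a));print(a,np.round(qq,2))
R=down(min(c)[1])
p=robot.sense()["tool_pos"];robot.move_l([p[0],p[1],155])
robot.move_to([*t,155],R)
robot.move_l([*t,90],vel=100)
s=robot.sense();print(s["clock"],s["opening"],np.round(s["tool_pos"],1))
for n in("scene","top"):
    d=viewer.get_image(n);cv2.imwrite(f"pics/{n}2.png",d["pixels"]); np.savez(f"{n}2.npz",**d)
    P=pts(d); w=(abs(P[...,0]-t[0])<30)&(abs(P[...,1]-t[1])<30)&(abs(P[...,2]-56)<4);q=P[w]
    if len(q)>5:print(n,"flange top",len(q),cv2.minEnclosingCircle(q[:,:2].astype(np.float32)))
S=cv2.imread("pics/scene2.png")[100:280,300:480];cv2.imwrite("pics/crop3.png",cv2.resize(S,None,fx=3,fy=3))
E
```

```text
485 [83.7 86.7 94.7 99.1]
flange top 326 ((470.233642578125, -135.9789581298828), 21.763256072998047) 94.93024138787644
plane [-8.0000e-03  1.6000e-02  9.5147e+01]
-0.173 [ 0.62  0.47 -0.12  0.   -0.98  2.35]
2.968592653589793 [ 0.62  0.47 -0.12  0.   -0.98 -0.8 ]
-3.314592653589793 [ 0.62  0.47 -0.12  0.   -0.98 -0.8 ]
7.65 0.31034547690424613 [586.6 223.6  90.6]
scene flange top 195 ((585.2813720703125, 220.57342529296875), 22.92198944091797)
top flange top 273 ((586.099365234375, 221.98348999023438), 22.18669319152832)
```

View pics/crop3.png

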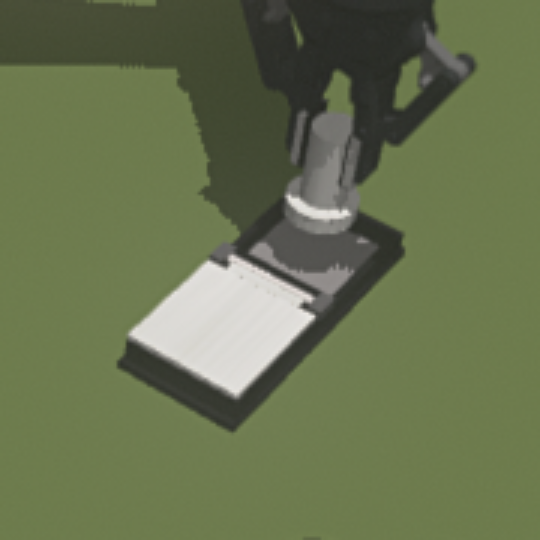

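View pics/crop2.png

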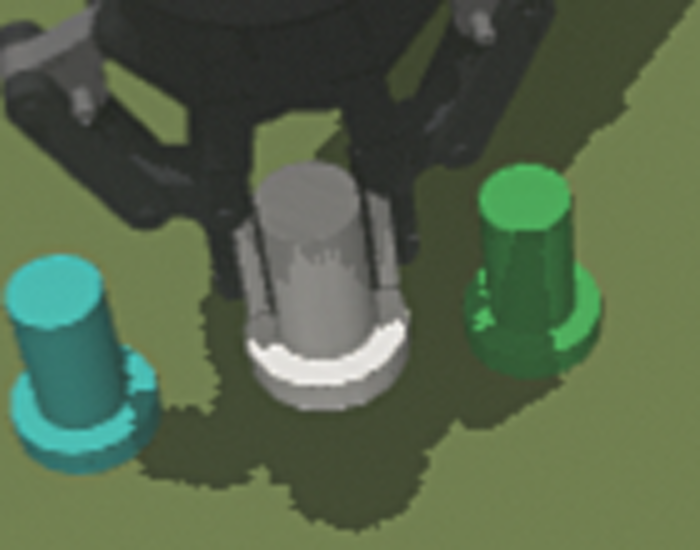

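The crops show the blank upright in the grip and over the uncovered pocket. The flange measures at about (585.7,221.5), inside the roughly 11 mm of slack. I shift y by +1.5 mm, lower under a force guard and release.

```bash
python3 - <<'E'
from workcell import robot,effector,viewer,solver
from h import *
t=np.array([586.2,225.])
robot.move_l([*t,90],vel=60)
robot.move_l([*t,58],vel=60)
hit=robot.move_l([*t,47],vel=20,max_force=5)
s=robot.sense();print(hit,s["clock"],np.round(s["tool_pos"],1),np.round(s["ft_force"],1))
if hit and 48<s["tool_pos"][2]<56:
    p=s["tool_pos"]
    effector.gripper_to(0.7)
    robot.move_l([p[0],p[1],150],vel=100)
    robot.move_to([480,-60,250],s["tool_rot"])
    print(robot.sense()["clock"],robot.sense()["opening"])
cr=[]
for n,(u,v) in(("scene",(390,195)),("top",(215,205))):
    d=viewer.get_image(n);cv2.imwrite(f"pics/{n}3.png",d["pixels"])
    cr.append(cv2.resize(d["pixels"][v-75:v+75,u-75:u+75],(400,400)))
    P=pts(d)
    for z,r in((68,14),(18,22)):
        w=(abs(P[...,0]-586)<33)&(abs(P[...,1]-223.5)<33)&(abs(P[...,2]-z)<2.5)&(np.hypot(P[...,0]-586,P[...,1]-223.5)<28);q=P[w]
        if len(q)>5:print(n,z,len(q),np.median(q[:,2]).round(1),cv2.minEnclosingCircle(q[:,:2].astype(np.float32)))
cv2.imwrite("pics/crop4.png",np.hstack(cr))
E
```

```text
True 9.075 [586.6 225.3  52.6] [-0.1 -0.4  4.8]
11.8583 0.7025166793140348
scene 68 138 67.5 ((585.1838989257812, 223.17921447753906), 14.838071823120117)
scene 18 162 17.8 ((585.0110473632812, 222.0189666748047), 22.641273498535156)
```

View pics/crop4.png

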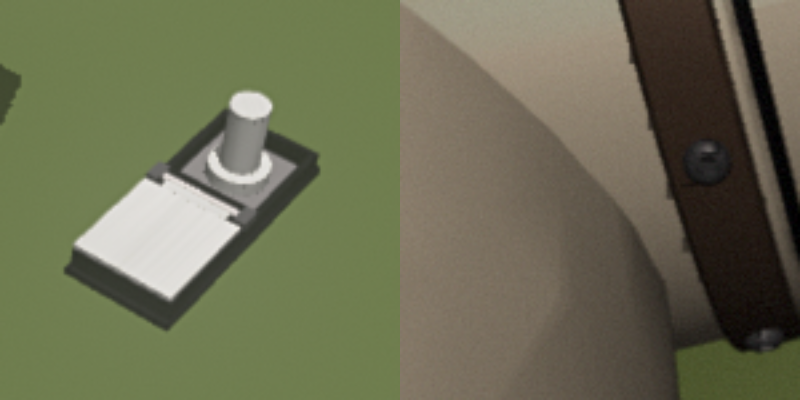

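The scene crop shows the blank upright on the grey floor of the left pocket and the cover still flat over the right one. The arm blocks the top view. The measured heights are 67.5 (68 expected) and 17.8 (18 expected), so it is seated.

```bash
python3 - <<'E'
from workcell import finish_job
print(finish_job())
E
```

```text
the job is handed in; nothing more can be done
None
```

The tall flanged aluminium blank now stands flange down on the floor of the uncovered left pocket. It has been let go, and the job was handed in about 12 s into the 35 s limit.

- **Seating:** on the way down the force guard stopped the move at TCP z 52.6, where about 52 was expected. In the scene camera the blank's top measures z ≈ 67.5 (68 expected) and its flange top 17.8 (18 expected). Its axis is near (585, 222.5), within about 2 mm of the pocket centre.
- **Cover:** it still lies flat over the right pocket.
- **Robot:** the gripper is open and well clear of the tray.
- **Checks that failed or disagreed:** the arm blocked the top camera for the last look, so the final check rests on the scene view alone. Earlier the two cameras differed by about 1–2 mm, which fits the calibration accuracy and is well inside the 11 mm of slack.

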